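# Stand the basting brush in its cup, leaning towards the sauce

### The arm

A 6-joint arm with a two-finger parallel gripper is mounted at the origin on a cart in front of the work surface, level with it; the furniture and walls round the work are solid. World frame = base frame: x ahead of the robot, y to its left, z up, the work surface at z = 0. Lengths are in m, angles in rad, forces in N, time in s.
With the tool pointing down it reaches from about 0.325 to 0.9 m from the base axis. Payload 6.1 kg.
Tool frame: the origin (TCP) lies between the finger pads; the fingertips stand 17 mm ahead of it and the grasp point (between the pads) lies 2 mm behind it; z points along the fingers, y is the line along which they close (so a half turn about z gives the same grasp; the last joint's range is limited). The gripper opens to 87 mm and grips with 3 to 60 N. Pads are 19 mm wide; open, the fingers measure 117 mm over their backs; the gripper's body (75 mm by 190 mm) begins 51 mm behind the grasp point.
Start: joints at [1.178, 0.22, 1.526, -0, 1.395, -0.126], TCP at [0.165, 0.603, 0.24] pointing down, gripper open.
Joint ranges: [-2.98, 2.98], [-0.91, 2.08], [0.09, 2.57], [-1.24, 4.39], [0.2, 2.65], [-2.68, 2.68]. Speed limits (rad/s): [2.57, 2.57, 3.01, 3.14, 3.14, 3.14].

### API

Orientations are given as a rotation vector (axis times angle).
In Python, from plant import bot, vision, spotter gives the robot as it stands.
- The arm moves only by the tool move_arm, never from a script. Its argument "series" is a list of rows, each an object of numbers: "dx", "dy", "dz": the shift along the tool's x, y, z in units of 5 cm (1.0 is 5 cm); "wx", "wy", "wz": the turn, a rotation vector about the tool's x, y, z in units of 0.12 rad (1.0 is 0.12 rad). A call has 1 to 12 rows; each row shifts and turns the commanded pose from where the row before left it, along the tool's axes as they then stand; what a row does not reach is not made up. A row lasts 1/10 s, in which the tool goes at most 50 mm and 8.59 degrees, less where a joint would pass 70% of its speed; a pose out of reach is approached as far as the arm can. A call with a number of a shift or a turn outside -1 to 1 is refused whole. A call with a gripper value outside its range is refused whole. "hand" is the finger opening in mm, from 0 to 87, set as the call begins (left out, the last holds). The fingers move at their own pace and stop on an object; the grip force is fixed at half the most. Time passes only in rows, so rows that do not move let the fingers close. It gives the time, the measured TCP pose, the force, the opening and the grip force at its end, in the units of the state.
- bot.get_state(): the state, without advancing time (a new reading comes with each control period).
- vision.grab_frame(name): name is "scene" or "top" or "wrist"; returns the picture (400x640x3 uint8, red, green, blue); there is no depth.
- vision.get_calibration(name): a dict with "fx", "fy", "cx", "cy" (pixels), "k1" (the pictures are not rectified: a ray, as slopes to the right and down, at radius r is drawn at 1 + k1 r^2 times it, then the intrinsics apply), "origin" and "orientation" of the camera in the world; the wrist camera has in their place "T_tool_cam" (4x4, takes a point from camera to tool coordinates, whose origin is the TCP and whose axes are the flange's). Camera axes: x right, y down, z forward; pixel columns grow to the right and rows downward; lengths in m; the calibration is good to about 2 mm. A picture is of the moment at which its call begins: read the wrist's pose just before it. get_calibration takes no time and is no camera call.
- bot.hand_in(): hands the job in; it is judged then, once.
Trained networks look in the newest picture that a camera, given by its name, has taken for a name from the list of things; names that differ only in an ending like _2 or _b are one class to them, and where a whole thing is asked for, a point or a joint stands for the part that bears it (a point fixed in the world has none). Each returns a list of dicts, best first, with "score" (0 to 1); they miss things now and then, are a little off and sometimes report something else, mostly with a low value. They report only what shows in the picture. A call takes as long as a camera call. They do not tell look-alikes from the thing itself.
- spotter.cut_out(name, camera): "region" (400x640 bool, what is visible of it) and "pixel" ([column, row] in pixels, amid what is visible of it).
- spotter.pinpoint(name, camera): "pixel" ([column, row] in pixels: a listed point, or the origin of a listed thing).
The state is a dict: "time": time; "qpos": joint angles; "qvel": joint speeds; "joint_efforts": joint torques, N m; "position": TCP position; "tool_rot": TCP orientation; "contact_force": force on the tool from outside, world axes, zero at the start; "moment": the same for the moment, N m; "grip_width": opening from 0.0 (shut) to 1.0 (fully open); "gripper_force": force on a finger pad.
Only numpy, scipy, OpenCV 4.12 (cv2) and the standard library are available. Lean on these libraries where they do the work, as an engineer would, in place of code of your own. Each camera call takes 0.05 s, during which the arm holds its last target. There are 200 camera calls.

### The job

Take the red basting brush out of its stand and lower it, bristles down, into the steel cup on the wooden board, right down to the bottom of the cup before letting go. It must end up resting in the cup, leaning against the side of the rim that is nearest the blue sauce bowl, with its handle pointing towards that bowl. Leave the cup, the bowl, the spare cup and the black brush standing where they are.

Things in the scene. Friction and masses are not known exactly. Their poses are not given: they have to be found in the camera images.
- red_brush: Red basting brush, 170 long, 45 g, loose. Stiff bristle head 24 diameter, 48 long; steel ferrule 21 diameter up to 62 from the tips; then a straight handle 15 diameter to the end. Centre of mass 47 from the tips. Origin: centre of the bristle tips (foot); z along the brush to the handle end. Starts upright, bristles down, in a hole of the stand, tips 8 and handle end 178 above the worktop.
- red_brush_end (a point): Centre of the red brush's handle end, 170 along its z axis from the foot.
- cup: Open round steel cup, 74 high, 71 across the rim, 60 across the foot, 150 g, loose, on the wooden board beside the blue bowl. Inner floor 5 above its underside; inside about 53 across at the floor, 62 at the rim. Origin: centre of its underside, z up. The spare cup on the bare worktop looks the same.
- sauce_bowl: Blue sauce bowl, 76 across, 30 high, loose, standing on the other half of the same board, 110 from the cup, centre to centre. Origin: centre of its underside, z up. The board is wood, 240 x 110 x 15 high, and fixed; cup and bowl may stand either way round on it.
- black_brush: Black basting brush, same shape, size, origin and axes as the red one, in the other hole of the fixed white plastic stand (60 x 160 x 40 high; holes 27 across, 32 deep, 100 apart; a brush in it can wobble a few degrees). Either brush may be in either hole.
- spare_cup: Second steel cup, same as the first, loose, standing empty on the bare worktop farther from the robot. Origin: centre of its underside. Not to be used.
Not all that is in view belongs to the job. Leave any purple or turquoise look-alike of the cup alone.

How it is judged:
On the way, in this order (a step that is already met when the one before it is completed fails the run):
1. the red brush is lifted clear of the stand (height (world z) of red_brush above 0.07 m), for 0.1 s.
2. still held by the fingers, its foot is lowered inside the cup to the bottom (foot less than 35 mm above the cup's underside) (z of red_brush in the frame of cup below 0.035 m and horizontal distance between red_brush and cup below 0.032 m and contact force between the fingers and red_brush above 0.5 N), for 0.1 s.
At the end, for the whole second after the job is handed in: The red brush rests released and still in the cup: foot under 32 mm from the cup's axis and under 35 mm above its underside, leaning 4 to 50 degrees, handle end within 85 mm horizontally of the blue bowl's centre (so it leans on that side). Cup upright within 6 degrees (z of red_brush in the frame of cup below 0.035 m and horizontal distance between red_brush and cup below 0.032 m and angle between red_brush's own z axis and vertical between 0.07 and 0.87 rad and horizontal distance between red_brush_end and sauce_bowl below 0.085 m and linear speed of each of red_brush, cup below 0.02 m/s and angular speed of red_brush below 0.2 rad/s and angle between cup's own z axis and vertical below 0.1 rad and contact force between the fingers and red_brush below 0.1 N); the robot touches nothing.
It fails at once if the cup is pushed more than 25 mm or tipped over 25 degrees (distance of cup from where it was at the start of the episode above 0.025 m or angle between cup's own z axis and vertical above 0.44 rad).
It fails at once if the blue bowl is moved more than 20 mm (distance of sauce_bowl from where it was at the start of the episode above 0.02 m).
It fails at once if the black brush is moved more than 20 mm or tipped over 20 degrees (distance of black_brush from where it was at the start of the episode above 0.02 m or angle between black_brush's own z axis and vertical above 0.35 rad).
It fails at once if the spare cup is moved more than 20 mm (distance of spare_cup from where it was at the start of the episode above 0.02 m).
It also fails if it takes over 38 s, if anything falls off the work surface, if the arm or the gripper's body presses on something with over 40 N, if the wrist force passes 120 N, or if a joint passes its speed limit or range.

## Working session

There is one attempt and no reset: what is moved stays moved. The work goes in short steps, Python scripts to look and compute and a tool call to move; the robot and the scene stay as the last step left them, time stands still between calls to the robot, and variables do not carry over. Pictures are saved under pics/ and viewed, at most 10 in all, crops included, and the job is handed in when it is done.

Besides the shell and the picture viewer there is one more tool, called after "Request:" as a command line: name --argument value ..., lists and objects as JSON in quotes. move_arm: Moves the arm, as the interface text tells. Its arguments: {"type":"object","properties":{"series":{"type":"array"},"hand":{"type":"number"}},"required":["series"]}

```bash
mkdir -p pics; ls; cat > h.py <<'E'
import numpy as np, cv2
from scipy.spatial.transform import Rotation as R
from plant import bot, vision, spotter
def cam(n, st=None):
    c=vision.get_calibration(n)
    if 'T_tool_cam' in c:
        T=np.eye(4);T[:3,:3]=R.from_rotvec(st['tool_rot']).as_matrix();T[:3,3]=st['position']
        T=T@np.array(c['T_tool_cam']);return c,T[:3,:3],T[:3,3]
    o=np.array(c['orientation'],float)
    M=o if o.shape==(3,3) else R.from_rotvec(o).as_matrix()
    return c,M,np.array(c['origin'])
def ray(n,px,st=None):
    c,M,o=cam(n,st)
    d=np.array([(px[0]-c['cx'])/c['fx'],(px[1]-c['cy'])/c['fy']]);u=d.copy()
    for _ in range(10): u=d/(1+c['k1']*(u@u))
    v=M@np.array([*u,1]);return o,v/np.linalg.norm(v)
def atz(n,px,z,st=None):
    o,v=ray(n,px,st);return o+v*(z-o[2])/v[2]
def proj(n,P,st=None):
    c,M,o=cam(n,st);p=M.T@(np.array(P)-o);u=p[:2]/p[2];u=u*(1+c['k1']*(u@u))
    return [c['fx']*u[0]+c['cx'],c['fy']*u[1]+c['cy']]
def tri(rs):
    A=sum(np.eye(3)-np.outer(v,v) for o,v in rs);b=sum((np.eye(3)-np.outer(v,v))@o for o,v in rs)
    return np.linalg.solve(A,b)
E
python3 - <<'E'
from h import *
for n in['scene','top']:
    print(n,vision.get_calibration(n))
    cv2.imwrite(f'pics/{n}1.png',vision.grab_frame(n)[:,:,::-1])
    for t in['red_brush','red_brush_end','cup','sauce_bowl','black_brush','spare_cup']:
        print(t,'pin',[(np.round(d['pixel']),round(d['score'],2),np.round(atz(n,d['pixel'],{'red_brush_end':.178,'cup':.015,'sauce_bowl':.015}.get(t,0)),3)) for d in spotter.pinpoint(t,n)])
s=bot.get_state();print(s)
E
```

```text
pics
scene {'fx': 497.06537031092, 'fy': 497.06537031092, 'cx': 322.08652390434236, 'cy': 193.9345096280519, 'k1': -0.019332545969537904, 'origin': array([ 0.0575903 , -0.5031921 ,  0.89617049]), 'orientation': array([-2.26834446,  0.86341569, -0.34008401])}
red_brush pin [(array([368., 312.]), 0.67, array([ 0.462, -0.193,  0.   ]))]
red_brush_end pin [(array([376., 264.]), 0.62, array([ 0.458, -0.199,  0.178]))]
cup pin [(array([299., 215.]), 0.95, array([0.513, 0.084, 0.015])), (array([252., 157.]), 0.9, array([0.549, 0.313, 0.015])), (array([270., 272.]), 0.61, array([0.367, 0.004, 0.015])), (array([392., 252.]), 0.58, array([ 0.598, -0.131,  0.015]))]
sauce_bowl pin [(array([277., 186.]), 0.98, array([0.532, 0.191, 0.015]))]
black_brush pin [(array([347., 272.]), 0.6, array([ 0.496, -0.096,  0.   ]))]
spare_cup pin [(array([382., 208.]), 0.68, array([ 0.683, -0.021,  0.   ]))]
top {'fx': 498.78941599547124, 'fy': 498.78941599547124, 'cx': 324.53381282871135, 'cy': 205.4547012275834, 'k1': -0.03772810829968414, 'origin': array([0.45812316, 0.0216431 , 1.23105265]), 'orientation': 
[... 811 characters left out ...]
e': 0.7, 'qpos': array([ 1.17788418e+00,  2.20382299e-01,  1.52648027e+00, -3.06443314e-05,
        1.39469875e+00, -1.26131809e-01]), 'qvel': array([-9.53084642e-04, -3.87875176e-04,  6.41235754e-05, -5.80995261e-04,
        1.65075176e-03,  4.33592501e-04]), 'joint_efforts': array([ 2.85578562e-04, -4.94383335e+01, -3.87637389e+01,  7.01240078e-02,
        4.63891332e-02, -7.87142085e-06]), 'position': array([0.16480023, 0.60288374, 0.23955908]), 'tool_rot': array([4.17802660e-01, 3.11364924e+00, 3.54129795e-05]), 'contact_force': array([ 0.12525786, -0.39643985,  0.26772846]), 'moment': array([-0.02329596,  0.06554011,  0.00804031]), 'gripper_force': 0.0, 'grip_width': 0.9990164806312128}
```

View pics/scene1.png

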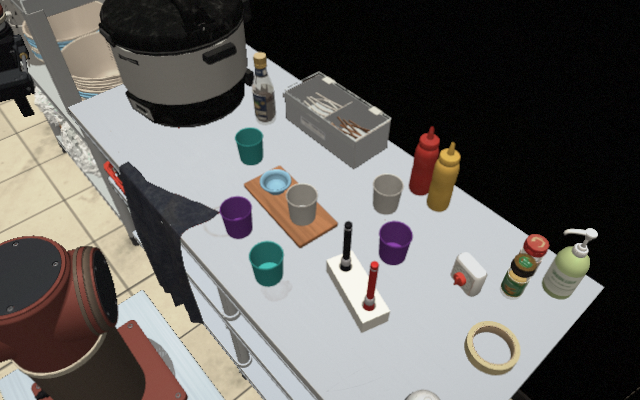

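View pics/top1.png

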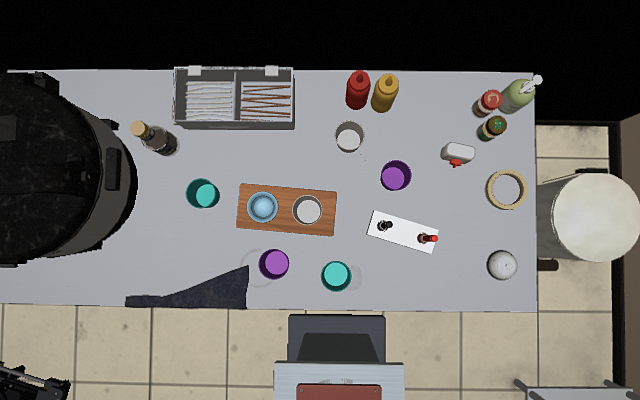

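Both views show the same layout.
- **Red brush:** scene (371,285), top (428,238), in the near right hole of the stand. It could be confused with the black brush, scene (347,245), or the red squeeze bottle, scene (425,165).
- **Target cup:** the steel cup on the board, scene (302,204), top (308,210). It could be confused with the spare steel cup at scene (387,194), the purple cups at (236,218) and (395,243), or the teal cups at (250,146) and (267,263).
- **Blue bowl:** scene (276,181).

Next I'll measure from both views.

```bash
cat > m.py <<'E'
from h import *
def pin(t,n,near):
    L=[d['pixel'] for d in spotter.pinpoint(t,n)]
    return min(L,key=lambda p:np.hypot(*(np.array(p)-near))) if L else None
if __name__=='__main__':
    im={n:vision.grab_frame(n) for n in['scene','top']}
    near={'red_brush_end':[(376,264),(435,237)],'red_brush':[(368,308),(422,238)],'cup':[(300,215),(308,211)],'sauce_bowl':[(276,186),(263,208)],'black_brush':[(347,272),(385,228)]}
    for t,(a,b) in near.items():
        p=pin(t,'scene',a);q=pin(t,'top',b)
        if p is None or q is None: print(t,p,q);continue
        print(t,np.round(p,1),np.round(q,1),np.round(tri([ray('scene',p),ray('top',q)]),4))
    # red axis: plane per view
    N=[];E=[]
    for n,c in[('scene',(371,285)),('top',(428,238))]:
        h=cv2.cvtColor(im[n],cv2.COLOR_RGB2HSV);m=((h[...,0]<8)|(h[...,0]>172))&(h[...,1]>140)&(h[...,2]>60)
        yy,xx=np.nonzero(m);k=(abs(xx-c[0])<35)&(abs(yy-c[1])<40);P=np.c_[xx,yy][k].astype(float)
        mu=P.mean(0);v=np.linalg.svd(P-mu,full_matrices=False)[2][0];s=(P-mu)@v
        a,b=mu+v*s.min(),mu+v*s.max();print(n,len(P),a,b)
        nn=np.cross(ray(n,a)[1],ray(n,b)[1]);N.append(nn/np.linalg.norm(nn));E.append(ray(n,a)[0])
    d=np.cross(*N);d/=np.linalg.norm(d);d*=np.sign(d[2])
    for z in(.06,.1,.148,.178):
        print(z,np.round(np.linalg.solve(np.array([*N,[0,0,1]]),[N[0]@E[0],N[1]@E[1],z]),4))
    print('axis',d)
    # cup rims, bowl rims via mask
    for t,c in[('cup',[(302,204),(308,210)]),('sauce_bowl',[(276,181),(263,207)])]:
        for n,cc in zip(['scene','top'],c):
            L=[d for d in spotter.cut_out(t,n)];d=min(L,key=lambda d:np.hypot(*(np.array(d['pixel'])-cc)))
            ys,xs=np.nonzero(d['region']);print(t,n,d['pixel'],xs.min(),xs.max(),ys.min(),ys.max())
    cv2.imwrite('pics/crop1.png',cv2.resize(im['scene'][160:340,230:430,::-1],None,fx=3,fy=3,interpolation=cv2.INTER_CUBIC))
E
python3 m.py
```

```text
red_brush_end [373.7 261.4] [432.5 233.4] [ 0.4646 -0.1908  0.1721]
red_brush [368.9 309.4] [419.9 240.1] [ 0.4542 -0.1953  0.0217]
cup [301.3 214.1] [308.7 211.8] [0.5161 0.0775 0.023 ]
sauce_bowl [275.2 186.9] [263.8 208.8] [0.5233 0.186  0.023 ]
black_brush [346.2 273.9] [383.7 230.7] [ 0.476  -0.1072  0.0256]
scene 274 [374.39111749 261.78592779] [367.9763427  309.99685224]
top 75 [416.99902775 238.04216236] [437.00087617 238.06082233]
0.06 [ 0.4564 -0.1962  0.06  ]
0.1 [ 0.4565 -0.1958  0.1   ]
0.148 [ 0.4567 -0.1954  0.148 ]
0.178 [ 0.4568 -0.1952  0.178 ]
axis [0.00326417 0.0080498  0.99996227]
cup scene [301.7, 201.2] 286 318 183 225
cup top [307.5, 210.9] 291 322 195 224
sauce_bowl scene [276.6, 177.9] 261 291 169 194
sauce_bowl top [259.9, 208.6] 247 277 191 222
```

View pics/crop1.png

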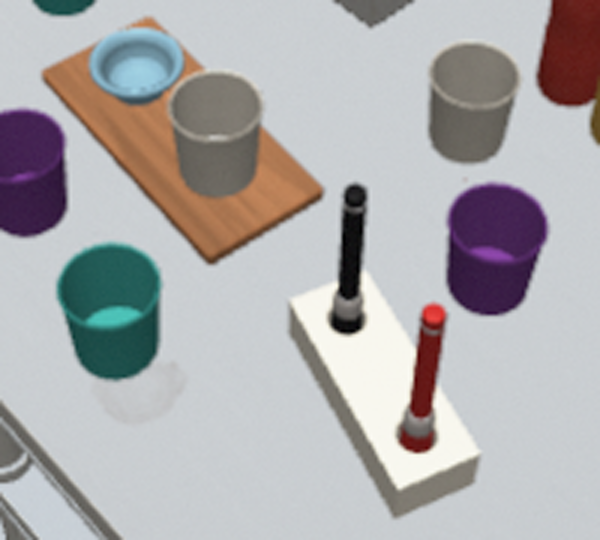

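The crop confirms the choice. The red brush stands upright in the right hole at crop (425,375). The target steel cup is on the board at (215,130), beside the blue bowl at (136,65).

Request:
move_arm --series '[{"dx": -0.57,"dy": -0.8,"dz": -0.1},{"dx": -0.57,"dy": -0.8,"dz": -0.1},{"dx": -0.57,"dy": -0.8,"dz": -0.1},{"dx": -0.57,"dy": -0.8,"dz": -0.1},{"dx": -0.57,"dy": -0.8,"dz": -0.1},{"dx": -0.57,"dy": -0.8,"dz": -0.1},{"dx": -0.57,"dy": -0.8},{"dx": -0.57,"dy": -0.8},{"dx": -0.57,"dy": -0.8},{"dx": -0.57,"dy": -0.8},{"wz": 0.5},{"wz": 0.5}]' --hand 60

```text
invalid input
```

Request:
move_arm --series '[{"wz": 1},{"wz": 1},{"wz": 1},{"wz": 1},{"wz": 1},{"wz": 1},{"wz": 1},{"wz": 1},{"wz": 1},{"wz": 1},{"wz": 0.7},{}]'

```text
invalid input
```

Request:
move_arm --series '[{"dx": -0.57,"dy": -0.8,"dz": -0.1,"wx": 0,"wy": 0,"wz": 0},{"dx": -0.57,"dy": -0.8,"dz": -0.1,"wx": 0,"wy": 0,"wz": 0}]' --hand 60

```text
time: 1.7
position: [0.1984, 0.5098, 0.2483]
tool_rot: [-0.414, -3.114, 0.003]
contact_force: [1.9, -0.3, 1.2]
grip_width: 0.899
gripper_force: 0.0
```

All six keys are needed in every row.

Request:
move_arm --series '[{"dx": -0.57,"dy": -0.8,"dz": -0.1,"wx": 0,"wy": 0,"wz": 0},{"dx": -0.57,"dy": -0.8,"dz": -0.1,"wx": 0,"wy": 0,"wz": 0},{"dx": -0.57,"dy": -0.8,"dz": -0.1,"wx": 0,"wy": 0,"wz": 0},{"dx": -0.57,"dy": -0.8,"dz": -0.1,"wx": 0,"wy": 0,"wz": 0},{"dx": -0.57,"dy": -0.8,"dz": 0,"wx": 0,"wy": 0,"wz": 0},{"dx": -0.57,"dy": -0.8,"dz": 0,"wx": 0,"wy": 0,"wz": 0},{"dx": -0.57,"dy": -0.8,"dz": 0,"wx": 0,"wy": 0,"wz": 0},{"dx": -0.57,"dy": -0.8,"dz": 0,"wx": 0,"wy": 0,"wz": 0},{"dx": 0,"dy": 0,"dz": 0,"wx": 0,"wy": 0,"wz": 1},{"dx": 0,"dy": 0,"dz": 0,"wx": 0,"wy": 0,"wz": 1},{"dx": 0,"dy": 0,"dz": 0,"wx": 0,"wy": 0,"wz": 1},{"dx": 0,"dy": 0,"dz": 0,"wx": 0,"wy": 0,"wz": 1}]'

```text
time: 2.9
position: [0.3344, 0.1415, 0.2697]
tool_rot: [1.155, 2.921, 0.001]
contact_force: [0.3, -0.4, -0.3]
grip_width: 0.69
gripper_force: 0.0
```

Request:
move_arm --series '[{"dx": 0,"dy": 0,"dz": 0,"wx": 0,"wy": 0,"wz": 1},{"dx": 0,"dy": 0,"dz": 0,"wx": 0,"wy": 0,"wz": 1},{"dx": 0,"dy": 0,"dz": 0,"wx": 0,"wy": 0,"wz": 1},{"dx": 0,"dy": 0,"dz": 0,"wx": 0,"wy": 0,"wz": 1},{"dx": 0,"dy": 0,"dz": 0,"wx": 0,"wy": 0,"wz": 1},{"dx": 0,"dy": 0,"dz": 0,"wx": 0,"wy": 0,"wz": 1},{"dx": 0,"dy": 0,"dz": 0,"wx": 0,"wy": 0,"wz": 1},{"dx": 0,"dy": 0,"dz": 0,"wx": 0,"wy": 0,"wz": 0.7},{"dx": 0,"dy": 0,"dz": 0,"wx": 0,"wy": 0,"wz": 0},{"dx": 0,"dy": 0,"dz": 0,"wx": 0,"wy": 0,"wz": 0}]'

```text
time: 3.9
position: [0.3342, 0.1419, 0.2697]
tool_rot: [2.327, 2.11, 0.0]
contact_force: [-0.5, 0.1, 0.8]
grip_width: 0.685
gripper_force: 0.0
```

```bash
python3 - <<'E'
from m import *
s=bot.get_state();print(s['position'],s['qpos'],R.from_rotvec(s['tool_rot']).as_matrix().round(3))
im=vision.grab_frame('wrist');cv2.imwrite('pics/w1.png',im[:,:,::-1])
print(vision.get_calibration('wrist'))
for t,z in[('red_brush_end',.178),('cup',.015),('sauce_bowl',.015)]:
    for d in spotter.pinpoint(t,'wrist'): print(t,np.round(d['pixel']),round(d['score'],2),atz('wrist',d['pixel'],z,s).round(4))
for t,P in dict(cup=(.515,.078,.015),rim=(.515,.078,.089),bowl=(.525,.187,.015),end=(.457,-.195,.178)).items(): print(t,proj('wrist',P,s))
E
```

```text
[0.33423711 0.14190591 0.26965215] [ 1.83315898e-01 -4.79262084e-01  2.10245602e+00 -5.01923086e-07
  1.51809188e+00  2.80960416e-01] [[ 0.097  0.995  0.   ]
 [ 0.995 -0.097  0.   ]
 [ 0.     0.    -1.   ]]
{'fx': 353.6009683228967, 'fy': 353.6009683228967, 'cx': 322.53398698156644, 'cy': 201.3766465402305, 'k1': -0.06563870567180735, 'T_tool_cam': array([[-2.74664830e-04, -9.64926712e-01, -2.62519266e-01,
         7.14165459e-02],
       [ 9.99999953e-01, -2.28919015e-04, -2.04841135e-04,
         1.54561427e-04],
       [ 1.37561031e-04, -2.62519310e-01,  9.64926729e-01,
        -1.45101697e-01],
       [ 0.00000000e+00,  0.00000000e+00,  0.00000000e+00,
         1.00000000e+00]])}
cup [372. 151.] 0.85 [0.3916 0.1584 0.015 ]
cup [360. 266.] 0.81 [0.3694 0.018  0.015 ]
cup [479. 208.] 0.56 [0.5159 0.0777 0.015 ]
sauce_bowl [493. 109.] 0.88 [0.5299 0.1926 0.015 ]
cup [np.float64(478.33971472250767), np.float64(208.32968845714163)]
rim [np.float64(509.3696395071837), np.float64(229.22146522823343)]
bowl [np.float64(488.23189745608454), np.float64(114.34577749018027)]
end [np.float64(475.22724712937577), np.float64(515.3893253449952)]
```

View pics/w1.png

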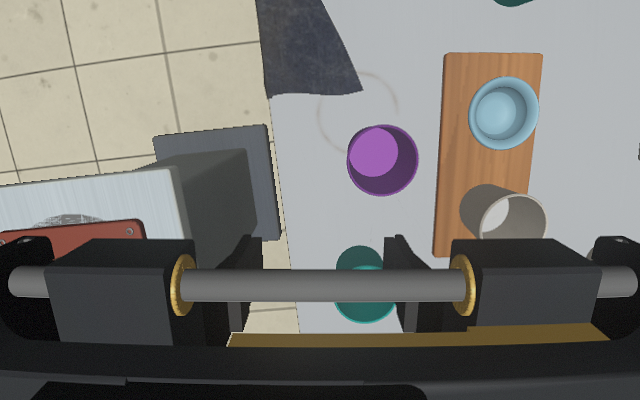

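The wrist view shows the bowl at (503,113), the target cup at (512,215), a purple cup at (382,160) and a teal cup at (362,285). The cup position matches the earlier two views, so I'll move above the brush.

Request:
move_arm --series '[{"dx": -0.81,"dy": 0.39,"dz": 0,"wx": 0,"wy": 0,"wz": 0},{"dx": -0.81,"dy": 0.39,"dz": 0,"wx": 0,"wy": 0,"wz": 0},{"dx": -0.81,"dy": 0.39,"dz": 0,"wx": 0,"wy": 0,"wz": 0},{"dx": -0.81,"dy": 0.39,"dz": 0,"wx": 0,"wy": 0,"wz": 0},{"dx": -0.81,"dy": 0.39,"dz": 0,"wx": 0,"wy": 0,"wz": 0},{"dx": -0.81,"dy": 0.39,"dz": 0,"wx": 0,"wy": 0,"wz": 0},{"dx": -0.81,"dy": 0.39,"dz": 0,"wx": 0,"wy": 0,"wz": 0},{"dx": -0.81,"dy": 0.38,"dz": 0,"wx": 0,"wy": 0,"wz": 0},{"dx": 0,"dy": 0,"dz": 0,"wx": 0,"wy": 0,"wz": 0},{"dx": 0,"dy": 0,"dz": 0,"wx": 0,"wy": 0,"wz": 0}]'

```text
time: 5.1
position: [0.4563, -0.1966, 0.2688]
tool_rot: [-2.33, -2.105, 0.0]
contact_force: [-0.7, -0.2, 0.6]
grip_width: 0.691
gripper_force: 0.0
```

```bash
python3 - <<'E'
from m import *
s=bot.get_state();print(s['position'],s['time'])
im=vision.grab_frame('wrist');cv2.imwrite('pics/w2.png',im[:,:,::-1])
for d in spotter.pinpoint('red_brush_end','wrist'): print(np.round(d['pixel']),round(d['score'],2),atz('wrist',d['pixel'],.178,s).round(4))
print(proj('wrist',(.4567,-.1955,.178),s),proj('wrist',(.4567,-.1955,.06),s))
E
```

```text
[ 0.45634604 -0.19656237  0.26884828] 5.1
[327. 209.] 0.63 [ 0.4593 -0.1947  0.178 ]
[np.float64(322.94270925239397), np.float64(210.01589874254842)] [np.float64(323.01216600270095), np.float64(176.99542412429304)]
```

View pics/w2.png

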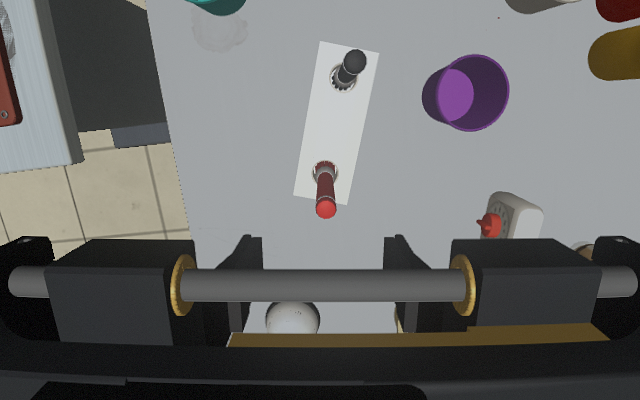

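The wrist view shows the red handle end at (326,209), about 3 px from the prediction, and the black brush at (350,65). I'll descend with a small shift and close.

Request:
move_arm --series '[{"dx": 0.04,"dy": 0.04,"dz": 0.5,"wx": 0,"wy": 0,"wz": 0},{"dx": 0,"dy": 0,"dz": 0.5,"wx": 0,"wy": 0,"wz": 0},{"dx": 0,"dy": 0,"dz": 0.5,"wx": 0,"wy": 0,"wz": 0},{"dx": 0,"dy": 0,"dz": 0.5,"wx": 0,"wy": 0,"wz": 0},{"dx": 0,"dy": 0,"dz": 0.5,"wx": 0,"wy": 0,"wz": 0},{"dx": 0,"dy": 0,"dz": 0,"wx": 0,"wy": 0,"wz": 0},{"dx": 0,"dy": 0,"dz": 0,"wx": 0,"wy": 0,"wz": 0}]'

```text
time: 5.9
position: [0.4588, -0.1932, 0.1451]
tool_rot: [-2.328, -2.109, -0.0]
contact_force: [0.9, -0.8, -0.4]
grip_width: 0.687
gripper_force: 0.0
```

Request:
move_arm --series '[{"dx": 0,"dy": 0,"dz": 0,"wx": 0,"wy": 0,"wz": 0},{"dx": 0,"dy": 0,"dz": 0,"wx": 0,"wy": 0,"wz": 0},{"dx": 0,"dy": 0,"dz": 0,"wx": 0,"wy": 0,"wz": 0},{"dx": 0,"dy": 0,"dz": 0,"wx": 0,"wy": 0,"wz": 0},{"dx": 0,"dy": 0,"dz": 0,"wx": 0,"wy": 0,"wz": 0},{"dx": 0,"dy": 0,"dz": 0,"wx": 0,"wy": 0,"wz": 0},{"dx": 0,"dy": 0,"dz": 0,"wx": 0,"wy": 0,"wz": 0},{"dx": 0,"dy": 0,"dz": 0,"wx": 0,"wy": 0,"wz": 0}]' --hand 5

```text
time: 6.7
position: [0.4588, -0.1943, 0.1446]
tool_rot: [2.33, 2.108, -0.0]
contact_force: [-0.1, -0.4, 1.0]
grip_width: 0.166
gripper_force: 30.0
```

Request:
move_arm --series '[{"dx": 0,"dy": 0,"dz": -0.2,"wx": 0,"wy": 0,"wz": 0},{"dx": 0,"dy": 0,"dz": -0.4,"wx": 0,"wy": 0,"wz": 0},{"dx": 0,"dy": 0,"dz": -0.5,"wx": 0,"wy": 0,"wz": 0},{"dx": 0,"dy": 0,"dz": -0.5,"wx": 0,"wy": 0,"wz": 0},{"dx": 0,"dy": 0,"dz": -0.5,"wx": 0,"wy": 0,"wz": 0},{"dx": 0,"dy": 0,"dz": -0.5,"wx": 0,"wy": 0,"wz": 0},{"dx": 0,"dy": 0,"dz": -0.5,"wx": 0,"wy": 0,"wz": 0},{"dx": 0,"dy": 0,"dz": -0.5,"wx": 0,"wy": 0,"wz": 0},{"dx": 0,"dy": 0,"dz": -0.5,"wx": 0,"wy": 0,"wz": 0},{"dx": 0,"dy": 0,"dz": 0,"wx": 0,"wy": 0,"wz": 0},{"dx": 0,"dy": 0,"dz": 0,"wx": 0,"wy": 0,"wz": 0}]'

```text
time: 7.8
position: [0.4589, -0.1943, 0.3501]
tool_rot: [2.329, 2.107, 0.001]
contact_force: [-0.4, -0.7, -0.9]
grip_width: 0.167
gripper_force: 30.0
```

```bash
python3 - <<'E'
from m import *
print(bot.get_state()['position'])
p=[]
for n in['scene','top']:
    vision.grab_frame(n);
    for t in['red_brush','red_brush_end','black_brush']: p.append((t,n,[d['pixel'] for d in spotter.pinpoint(t,n)][:2]))
s=bot.get_state()['position']
for n in['scene','top']:
    for dz in(-.137,.033): print(n,dz,proj(n,s+[0,0,dz]))
for q in p: print(q)
E
```

```text
[ 0.458905   -0.19427615  0.35007839]
scene -0.137 [np.float64(376.07568808551264), np.float64(250.88624670246875)]
scene 0.033 [np.float64(385.882962635559), np.float64(181.03539323004935)]
top -0.137 [np.float64(437.16172496282957), np.float64(237.20652413249084)]
top 0.033 [np.float64(458.32742278669093), np.float64(237.3864236218725)]
('red_brush', 'scene', [[376.9, 249.6]])
('red_brush_end', 'scene', [])
('black_brush', 'scene', [[349.4, 274.6]])
('red_brush', 'top', [[437.9, 240.9]])
('red_brush_end', 'top', [])
('black_brush', 'top', [[384.0, 226.5]])
```

The brush is held straight and the foot is where predicted. Next is the transit over the cup, tilting towards the bowl.

Request:
move_arm --series '[{"dx": 0.4,"dy": 0.04,"dz": 0,"wx": 0,"wy": 0,"wz": 0},{"dx": 0.8,"dy": 0.08,"dz": 0,"wx": 0,"wy": 0,"wz": 0},{"dx": 0.8,"dy": 0.08,"dz": 0,"wx": 0,"wy": 0,"wz": 0},{"dx": 0.8,"dy": 0.08,"dz": 0,"wx": 0,"wy": 0,"wz": 0},{"dx": 0.8,"dy": 0.08,"dz": 0,"wx": 0,"wy": 0,"wz": 0},{"dx": 0.8,"dy": 0.08,"dz": 0,"wx": 0,"wy": 0,"wz": 0},{"dx": 0.8,"dy": 0.08,"dz": 0,"wx": 0,"wy": 0,"wz": 0},{"dx": 0.75,"dy": 0.06,"dz": 0,"wx": 0,"wy": 0,"wz": 0},{"dx": 0.4,"dy": 0.03,"dz": 0,"wx": 0,"wy": 0,"wz": 0},{"dx": 0,"dy": 0,"dz": 0,"wx": 0,"wy": 0,"wz": 0}]'

```text
time: 9.2
position: [0.5207, 0.1212, 0.349]
tool_rot: [-2.325, -2.111, 0.0]
contact_force: [-0.9, -0.9, -1.3]
grip_width: 0.163
gripper_force: 30.0
```

Request:
move_arm --series '[{"dx": 0,"dy": 0,"dz": 0,"wx": 0,"wy": -0.5,"wz": 0},{"dx": 0,"dy": 0,"dz": 0,"wx": 0,"wy": -0.5,"wz": 0},{"dx": 0,"dy": 0,"dz": 0,"wx": 0,"wy": -0.5,"wz": 0},{"dx": 0,"dy": 0,"dz": 0,"wx": 0,"wy": -0.5,"wz": 0},{"dx": 0,"dy": 0,"dz": 0,"wx": 0,"wy": -0.5,"wz": 0},{"dx": 0,"dy": 0,"dz": 0,"wx": 0,"wy": -0.5,"wz": 0},{"dx": 0,"dy": 0,"dz": 0,"wx": 0,"wy": 0,"wz": 0},{"dx": 0,"dy": 0,"dz": 0,"wx": 0,"wy": 0,"wz": 0}]'

```text
time: 10.0
position: [0.5208, 0.1183, 0.3492]
tool_rot: [2.133, 1.93, -0.388]
contact_force: [-0.1, -0.4, -0.3]
grip_width: 0.169
gripper_force: 30.0
```

```bash
cat > chk.py <<'E'
from m import *
s=bot.get_state();M=R.from_rotvec(s['tool_rot']).as_matrix();p=s['position']
print('t',s['time'],'tcp',p.round(4),'tilt',np.degrees(np.arccos(-M[2,2])).round(1),'F',s['contact_force'].round(1))
print(M.round(3))
foot=p+M[:,2]*.1366;print('foot from kin',foot.round(4))
g=[]
for n in['scene','top']:
    im=vision.grab_frame(n);cv2.imwrite(f'pics/chk_{n}.png',im[:,:,::-1])
    L=[d['pixel'] for d in spotter.pinpoint('red_brush',n)]; C=[d['pixel'] for d in spotter.pinpoint('cup',n)]
    print(n,'foot pred',np.round(proj(n,foot),1),'seen',np.round(L,1),'cup pred',np.round(proj(n,(.516,.0777,.015)),1),np.round(C,1).tolist())
    if L: g.append(ray(n,L[0]))
if len(g)==2: print('foot tri',tri(g).round(4))
E
python3 chk.py
```

```text
t 10.0 tcp [0.5208 0.1183 0.3492] tilt 20.6 F [-0.1 -0.4 -0.3]
[[ 0.093  0.995 -0.036]
 [ 0.932 -0.1   -0.35 ]
 [-0.351 -0.001 -0.936]]
foot from kin [0.5159 0.0706 0.2213]
scene foot pred [301. 152.] seen [[302.2 153.8]] cup pred [301.6 216.3] [[240.9, 228.1], [303.0, 216.0], [393.8, 252.4], [250.8, 154.4], [267.5, 274.7]]
top foot pred [307.5 207.4] seen [[308.7 208.5]] cup pred [308.6 212.2] [[308.4, 209.9], [275.5, 259.1], [392.2, 177.9], [333.3, 274.5]]
foot tri [0.5148 0.0675 0.2191]
```

Request:
move_arm --series '[{"dx": 0.14,"dy": 0,"dz": 0.374,"wx": 0,"wy": 0,"wz": 0},{"dx": 0.14,"dy": 0,"dz": 0.374,"wx": 0,"wy": 0,"wz": 0},{"dx": 0.14,"dy": 0,"dz": 0.374,"wx": 0,"wy": 0,"wz": 0},{"dx": 0.14,"dy": 0,"dz": 0.374,"wx": 0,"wy": 0,"wz": 0},{"dx": 0.14,"dy": 0,"dz": 0.374,"wx": 0,"wy": 0,"wz": 0},{"dx": 0.14,"dy": 0,"dz": 0.374,"wx": 0,"wy": 0,"wz": 0},{"dx": 0,"dy": 0,"dz": 0,"wx": 0,"wy": 0,"wz": 0},{"dx": 0,"dy": 0,"dz": 0,"wx": 0,"wy": 0,"wz": 0}]'

```text
time: 11.1
position: [0.5208, 0.1182, 0.2301]
tool_rot: [2.132, 1.928, -0.389]
contact_force: [-0.1, -0.1, 0.4]
grip_width: 0.166
gripper_force: 30.0
```

```bash
python3 chk.py; python3 -c "
import cv2,numpy as np
a=cv2.imread('pics/chk_scene.png')[100:250,220:380];b=cv2.imread('pics/chk_top.png')[140:290,230:390]
cv2.imwrite('pics/above.png',cv2.resize(np.hstack([a,b]),None,fx=2.5,fy=2.5,interpolation=2))"
```

```text
t 11.1 tcp [0.5208 0.1182 0.2301] tilt 20.6 F [-0.1 -0.1  0.4]
[[ 0.094  0.995 -0.036]
 [ 0.931 -0.1   -0.351]
 [-0.352 -0.    -0.936]]
foot from kin [0.516  0.0703 0.1023]
scene foot pred [302.7 192.5] seen [[301.5 192.3]] cup pred [301.6 216.3] [[251.7, 156.8], [272.0, 274.2], [300.9, 219.1], [240.7, 226.0], [393.8, 252.9]]
top foot pred [310.1 210.4] seen [[310.7 212. ]] cup pred [308.6 212.2] [[276.8, 264.0], [334.8, 275.0], [391.7, 178.6], [307.9, 213.1]]
foot tri [0.512  0.0689 0.1068]
```

View pics/above.png

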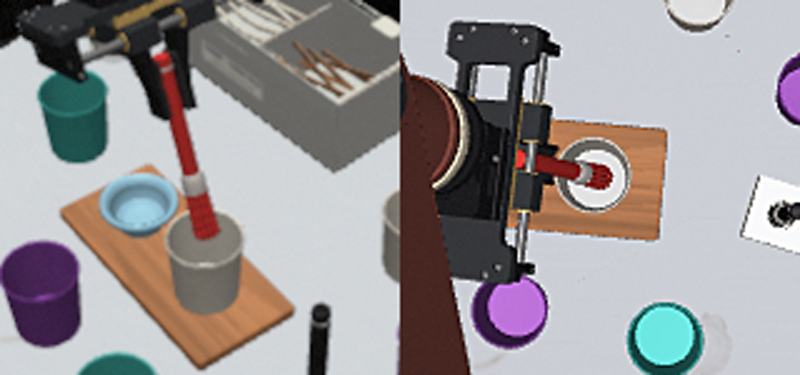

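The foot is over the cup mouth: left crop (205,230), right crop (598,178). The handle leans towards the bowl, so I'll lower it in.

Request:
move_arm --series '[{"dx": 0.105,"dy": 0,"dz": 0.28,"wx": 0,"wy": 0,"wz": 0},{"dx": 0.105,"dy": 0,"dz": 0.28,"wx": 0,"wy": 0,"wz": 0},{"dx": 0.105,"dy": 0,"dz": 0.28,"wx": 0,"wy": 0,"wz": 0},{"dx": 0.105,"dy": 0,"dz": 0.28,"wx": 0,"wy": 0,"wz": 0},{"dx": 0,"dy": 0,"dz": 0,"wx": 0,"wy": 0,"wz": 0},{"dx": 0,"dy": 0,"dz": 0,"wx": 0,"wy": 0,"wz": 0}]'

```text
time: 12.0
position: [0.5204, 0.1182, 0.1691]
tool_rot: [2.132, 1.929, -0.39]
contact_force: [0.9, 0.6, 0.1]
grip_width: 0.161
gripper_force: 30.0
```

Request:
move_arm --series '[{"dx": 0.035,"dy": 0,"dz": 0.094,"wx": 0,"wy": 0,"wz": 0},{"dx": 0.035,"dy": 0,"dz": 0.094,"wx": 0,"wy": 0,"wz": 0},{"dx": 0,"dy": 0,"dz": 0,"wx": 0,"wy": 0,"wz": 0},{"dx": 0,"dy": 0,"dz": 0,"wx": 0,"wy": 0,"wz": 0}]'

```text
time: 12.4
position: [0.5208, 0.1183, 0.16]
tool_rot: [2.132, 1.929, -0.388]
contact_force: [0.0, -0.0, -1.4]
grip_width: 0.166
gripper_force: 30.0
```

Request:
move_arm --series '[{"dx": 0.014,"dy": 0,"dz": 0.037,"wx": 0,"wy": 0,"wz": 0},{"dx": 0.014,"dy": 0,"dz": 0.037,"wx": 0,"wy": 0,"wz": 0},{"dx": 0,"dy": 0,"dz": 0,"wx": 0,"wy": 0,"wz": 0},{"dx": 0,"dy": 0,"dz": 0,"wx": 0,"wy": 0,"wz": 0}]'

```text
time: 12.8
position: [0.5208, 0.1183, 0.1559]
tool_rot: [2.132, 1.929, -0.388]
contact_force: [0.1, 0.4, -1.0]
grip_width: 0.166
gripper_force: 30.0
```

Request:
move_arm --series '[{"dx": 0.014,"dy": 0,"dz": 0.037,"wx": 0,"wy": 0,"wz": 0},{"dx": 0.007,"dy": 0,"dz": 0.019,"wx": 0,"wy": 0,"wz": 0},{"dx": 0,"dy": 0,"dz": 0,"wx": 0,"wy": 0,"wz": 0},{"dx": 0,"dy": 0,"dz": 0,"wx": 0,"wy": 0,"wz": 0}]'

```text
time: 13.2
position: [0.5208, 0.1183, 0.1529]
tool_rot: [2.132, 1.929, -0.388]
contact_force: [-1.4, 0.1, 0.3]
grip_width: 0.167
gripper_force: 30.0
```

```bash
python3 chk.py
```

```text
t 13.2 tcp [0.5208 0.1183 0.1529] tilt 20.6 F [-1.4  0.1  0.3]
[[ 0.093  0.995 -0.035]
 [ 0.931 -0.1   -0.351]
 [-0.352 -0.    -0.936]]
foot from kin [0.516  0.0704 0.025 ]
scene foot pred [303.5 215.3] seen [[303.3 214. ]
 [285.3 148. ]] cup pred [301.6 216.3] [[242.0, 228.2], [301.3, 215.6], [388.4, 252.1], [251.0, 156.7], [268.3, 276.5], [303.6, 217.1]]
top foot pred [311.4 212.1] seen [[312.3 213.4]] cup pred [308.6 212.2] [[391.1, 177.4], [307.2, 213.4], [280.6, 261.8], [336.0, 276.9]]
foot tri [0.5127 0.0676 0.0347]
```

Request:
move_arm --series '[{"dx": 0.007,"dy": 0,"dz": 0.019,"wx": 0,"wy": 0,"wz": 0},{"dx": 0.007,"dy": 0,"dz": 0.019,"wx": 0,"wy": 0,"wz": 0},{"dx": 0,"dy": 0,"dz": 0,"wx": 0,"wy": 0,"wz": 0},{"dx": 0,"dy": 0,"dz": 0,"wx": 0,"wy": 0,"wz": 0}]'

```text
time: 13.9
position: [0.5211, 0.1184, 0.1514]
tool_rot: [2.132, 1.928, -0.387]
contact_force: [-0.1, -0.2, 3.5]
grip_width: 0.164
gripper_force: 30.0
```

Light floor contact at 3.5 N. I'll release.

Request:
move_arm --series '[{"dx": 0,"dy": 0,"dz": 0,"wx": 0,"wy": 0,"wz": 0},{"dx": 0,"dy": 0,"dz": 0,"wx": 0,"wy": 0,"wz": 0},{"dx": 0,"dy": 0,"dz": 0,"wx": 0,"wy": 0,"wz": 0},{"dx": 0,"dy": 0,"dz": 0,"wx": 0,"wy": 0,"wz": 0},{"dx": 0,"dy": 0,"dz": 0,"wx": 0,"wy": 0,"wz": 0},{"dx": 0,"dy": 0,"dz": 0,"wx": 0,"wy": 0,"wz": 0},{"dx": 0,"dy": 0,"dz": 0,"wx": 0,"wy": 0,"wz": 0},{"dx": 0,"dy": 0,"dz": 0,"wx": 0,"wy": 0,"wz": 0}]' --hand 45

```text
time: 14.7
position: [0.5208, 0.1183, 0.1509]
tool_rot: [2.132, 1.929, -0.388]
contact_force: [0.5, -0.1, -0.5]
grip_width: 0.518
gripper_force: 0.0
```

```bash
python3 chk.py; python3 -c "
import cv2,numpy as np
a=cv2.imread('pics/chk_scene.png')[100:250,220:380];b=cv2.imread('pics/chk_top.png')[140:290,230:390]
cv2.imwrite('pics/rel.png',cv2.resize(np.hstack([a,b]),None,fx=2.5,fy=2.5,interpolation=2))"
```

```text
t 14.7 tcp [0.5208 0.1183 0.1509] tilt 20.6 F [ 0.5 -0.1 -0.5]
[[ 0.093  0.995 -0.035]
 [ 0.931 -0.1   -0.351]
 [-0.352  0.    -0.936]]
foot from kin [0.516  0.0704 0.0231]
scene foot pred [303.6 215.9] seen [[304.2 214.9]] cup pred [301.6 216.3] [[395.8, 253.5], [269.0, 274.1], [251.2, 156.5], [239.6, 231.2], [300.4, 215.2], [273.2, 187.4]]
top foot pred [311.4 212.1] seen [[312.3 216.1]] cup pred [308.6 212.2] [[391.3, 177.8], [334.7, 274.1], [306.3, 211.2]]
foot tri [0.5089 0.0653 0.0364]
```

View pics/rel.png

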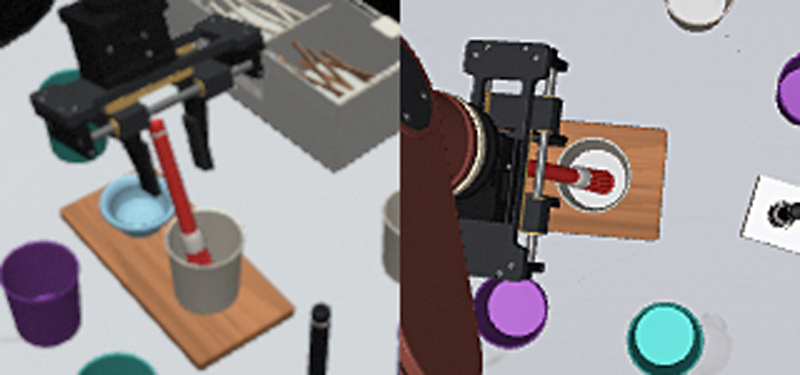

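The brush is released. It leans on the bowl-side rim with its foot in the cup, left crop (200,258), and its handle towards the bowl. I'll retreat along the fingers.

Request:
move_arm --series '[{"dx": 0,"dy": 0,"dz": -0.2,"wx": 0,"wy": 0,"wz": 0},{"dx": 0,"dy": 0,"dz": -0.3,"wx": 0,"wy": 0,"wz": 0},{"dx": 0,"dy": 0,"dz": -0.4,"wx": 0,"wy": 0,"wz": 0},{"dx": 0,"dy": 0,"dz": -0.5,"wx": 0,"wy": 0,"wz": 0},{"dx": 0,"dy": 0,"dz": -0.5,"wx": 0,"wy": 0,"wz": 0},{"dx": 0,"dy": 0,"dz": -0.5,"wx": 0,"wy": 0,"wz": 0},{"dx": 0,"dy": 0,"dz": -0.5,"wx": 0,"wy": 0,"wz": 0},{"dx": 0,"dy": -0.4,"dz": -0.4,"wx": 0,"wy": 0,"wz": 0},{"dx": 0,"dy": -0.6,"dz": 0,"wx": 0,"wy": 0,"wz": 0},{"dx": 0,"dy": -0.6,"dz": 0,"wx": 0,"wy": 0,"wz": 0},{"dx": 0,"dy": -0.6,"dz": 0,"wx": 0,"wy": 0,"wz": 0},{"dx": 0,"dy": 0,"dz": 0,"wx": 0,"wy": 0,"wz": 0}]'

```text
time: 16.2
position: [0.4149, 0.1882, 0.3071]
tool_rot: [2.13, 1.931, -0.385]
contact_force: [0.5, 0.3, 0.2]
grip_width: 0.514
gripper_force: 0.0
```

```bash
python3 - <<'E'
from m import *
g={}
for n in['scene','top']:
    im=vision.grab_frame(n);cv2.imwrite(f'pics/fin_{n}.png',im[:,:,::-1])
    for t in['red_brush','red_brush_end','sauce_bowl']:
        L=[d['pixel'] for d in spotter.pinpoint(t,n)];
        if L: g.setdefault(t,[]).append(ray(n,L[0]))
    print(n,[np.round(d['pixel']) for d in spotter.pinpoint('cup',n)])
for t,r in g.items(): print(t,tri(r).round(3) if len(r)==2 else 'one view')
a=cv2.imread('pics/fin_scene.png')[100:250,220:380];b=cv2.imread('pics/fin_top.png')[140:290,230:390]
cv2.imwrite('pics/fin.png',cv2.resize(np.hstack([a,b]),None,fx=2.5,fy=2.5,interpolation=2))
E
```

```text
scene [array([248., 156.]), array([270., 274.]), array([392., 253.]), array([302., 219.]), array([243., 224.])]
top [array([207., 195.]), array([278., 263.]), array([391., 177.]), array([309., 212.]), array([336., 274.])]
red_brush [0.505 0.065 0.046]
red_brush_end [ 0.437 -0.047  0.368]
sauce_bowl [0.527 0.193 0.016]
```

View pics/fin.png

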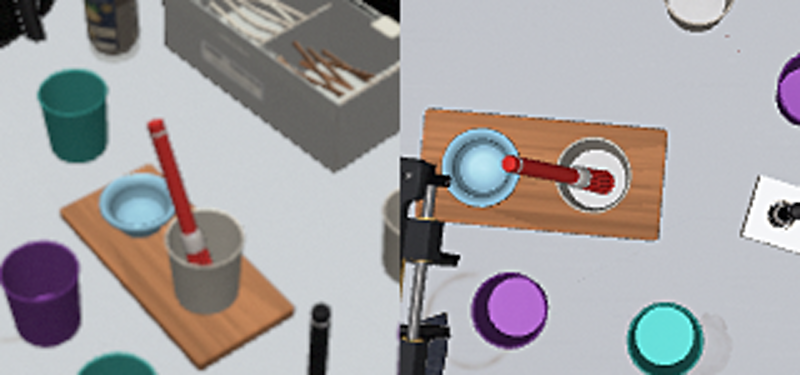

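The final view shows the handle end at left crop (155,126) and right crop (511,163). It points at the bowl and leans on the bowl-side rim. The cup and bowl haven't moved, and the arm is clear.

```bash
python3 - <<'E'
from h import *
print(tri([ray('scene',(282,150.4)),ray('top',(274.4,205.2))]).round(3))
print(bot.hand_in())
E
```

```text
[0.523 0.144 0.171]
the job is handed in; nothing more can be done
None
```

I handed the job in: the red brush rests released in the steel cup on the board, leaning on the bowl-side rim with its handle end about 45 mm from the bowl's centre; the cup and bowl did not visibly move, and no verdict was returned.

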